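Set the sunken heat control on a fry-station control box

TASK

On the stainless control box, slide the guard plate all the way open, then gently push the sunken knob in and turn it clockwise as far as its stop, and let it spring back up so that it is locked there. Do not force the knob, in or round. Slide the guard fully shut over it again, and leave the other things on the bench where they are.

Things in the scene. Friction and masses are not known exactly. Their poses are not given: they have to be found in the camera images.
- box: Stainless control box on the bench, 200 (x) x 360 (y) x 90 mm (z), its panel on top at 90 mm. Origin: centre of its underside; x to its rear, y to its left as seen from the robot, z up. Rocker switches with guard ears stand 14 mm above the panel at its left (+y) end. Two guard rails, 7 mm high, run along y either side of the well, 43 to 52 mm from its centre line.
- well (a point): Centre of the rim of the round well in the panel, level with the panel; axes as the box. Well: 72 mm across, 45 mm deep. The knob stands in it on its centre line. How deep it sits differs from box to box and is not measured: its disc's upper face lies anywhere from 17 to 31 mm below the rim, the top of its bar 16 mm above that face.
- well_floor (a point): Centre of the well's flat floor, 45 mm below the rim; axes as the box. Above it, the black skirted knob: a disc (skirt) 48 mm across, 4 mm thick, and on the disc an upright bar grip 28 mm long, 10 mm thick, 16 mm tall. At turn = 0 the bar's length lies along the box's x (thickness along y); it turns with the knob.
- guard (a joint): Sliding guard, m: 0 = fully shut over the well, 0.088 = fully open; it opens towards the box's +y, in a straight line, and stays where it is left (friction about 1.5 N). Steel plate 86 x 88 mm lying on the panel, its upper face 3 mm above it; open, it leaves the well quite free.
- guard_tab (a point): Centre, half-way up, of the black finger block on the guard plate: 40 mm (along box x) x 10 mm (along box y) x 20 mm tall, standing on the plate, its top 23 mm above the panel (this point 13 mm above it). When shut it is 28 mm to +y of the well's centre.
- turn (a joint): Turn of the knob, rad, growing clockwise as seen from above. It begins locked in its first notch near 0 (0.07 of free play either way). The far notch, against the end stop, is at 1.25; the stop is met at about 1.32. Turning friction 0.04 N m; turning it by more than about 0.4 N m against the stop or against a notch is forcing it.
- press (a joint): How far the knob is pushed down, m: 0 = up. A spring pushes it up: about 4 N to start it moving, 9 N at 4 mm, where it comes free of the notch and can be turned, 11.5 N at the firm bottom, 6 mm. More than about 20 N down is forcing it. Only in the first and the far notch does it spring up again to 0 (locked); in between it stays down by 4 mm.
- spare_knob: Bystander: loose round black knob, 34 mm across, 18 mm tall, on the panel's left rear; origin under its centre.
- screwdriver: Bystander: black-handled screwdriver, 190 mm, lying before the box; origin at its middle.
- wrench: Bystander: steel spanner, 160 mm, lying to the right of the box; origin at its middle.
- cup: Bystander: white lidded cup, 118 mm tall, 86 mm across; origin under its centre.
- spray: Bystander: clear spray bottle, 230 mm tall, 78 mm across; origin under its centre.
- screw_jar: Bystander: glass jar with steel lid, 60 mm tall, 56 mm across; origin under its centre.
- brush: Bystander: cleaning brush, 170 mm, lying on the bench; origin at its middle.

How it is judged:
On the way, in this order (a step that is already met when the one before it is completed fails the run):
1. the guard is slid open (value of joint guard above 0.078 m), for 0.1 s.
2. the knob is turned to its stop and has sprung up, locked in the far notch (value of joint turn above 1.13 rad and value of joint press below 0.0012 m), for 0.2 s.
At the end, for the whole second after the job is handed in: The knob is up (pushed in by less than 1.2 mm) and locked in the far notch (turn above 1.13 rad), and the guard is shut to within 4 mm (all of step 2 and value of joint guard below 0.004 m); the robot touches nothing.
It fails at once if the knob is pushed down hard onto its bottom (more than about 23 N in all) (contact force between foot and seat above 12 N).
It fails at once if the knob is forced round past its end stop (more than about 0.4 N m) (value of joint turn above 1.4 rad).
It fails at once if the knob is forced anticlockwise against its first notch (value of joint turn below -0.15 rad).
It fails at once if the knob is forced round without being pushed in (value of joint press below 0.003 m and value of joint turn between 0.15 and 1.1 rad).
It fails at once if a bystander is moved by more than 30 mm (distance of any of spare_knob, screwdriver, wrench, cup, spray, screw_jar, brush from where it was at the start of the episode above 0.03 m).
It also fails if it takes over 70 s, if anything falls off the work surface, if the arm or the gripper's body presses on something with over 40 N, if the wrist force passes 120 N, or if a joint passes its speed limit or range.

ROBOT

A 6-joint arm with a two-finger parallel gripper is mounted at the origin on the work surface. World frame = base frame: x ahead of the robot, y to its left, z up, the work surface at z = 0. Lengths are in m, angles in rad, forces in N, time in s.
With the tool pointing down it reaches from about 0.35 to 0.875 m from the base axis. Payload 4.2 kg.
Tool frame: the origin (TCP) lies between the finger pads; the fingertips stand 8 mm ahead of it and the grasp point (between the pads) lies 11 mm behind it; z points along the fingers, y is the direction in which the jaws open and shut (so a half turn about z gives the same grasp; the last joint's range is limited). The gripper opens to 85 mm and grips with 20 to 120 N. Pads are 22 mm wide; open, the fingers measure 114 mm over their backs; the gripper's body (76 mm by 85 mm) begins 54 mm behind the grasp point. The pads swing forward as they close: fully open they stand 13 mm farther back than shut.
Start: joints at [1.451, 0.385, 0.008, 0, -1.194, -0.259], TCP at [0.231, 0.581, 0.217] pointing down, gripper open.
Joint ranges: [-3.14, 3.14], [-1.21, 2.06], [-1.07, 1.41], [-3.16, 2.05], [-2.99, -0.16], [-3.1, 3.1]. Speed limits (rad/s): [2.79, 2.79, 3.14, 3.14, 3.14, 3.14].

INTERFACE

Orientations are given as a rotation vector (axis times angle).
In Python, from station import bot, cams, models gives the robot as it stands.
- The arm moves only by the tool step_arm, never from a script. Its argument "steps" is a list of rows, each a list of 3 entries, a list of its own where there are three numbers: the shift along the world's x, y, z in mm, then the turn, a rotation vector about the world's x, y, z in degrees, then the opening, from 0 (shut) to 1 (fully open). In form: [[[dx, dy, dz], [wx, wy, wz], claw], ...]. A call has 1 to 20 rows; each row is the pose to reach, as a shift and turn from the pose measured when the call began; what a row does not reach only later rows make up. A row lasts 1/10 s, in which the tool goes at most 50 mm and 8.59 degrees, less where a joint would pass 70% of its speed; a pose out of reach is approached as far as the arm can. A call with a gripper value outside its range is refused whole. The fingers move at their own pace and stop on an object; the grip force is fixed at half the most. Time passes only in rows, so rows that repeat a pose let the fingers close. It gives the time, the measured TCP pose, the force and the opening at its end, in the units of the state.
- bot.observe(): the state, without advancing time (a new reading comes with each control period).
- cams.camera(name): name is "scene" or "top" or "wrist"; returns the picture (400x640x3 uint8, red, green, blue); there is no depth.
- cams.calibration(name): a dict with "vertical_fov" (degrees; the focal length in pixels is half the picture's height over the tangent of half this angle, whatever the lens; pixels are square), "cx", "cy" (the principal point, pixels), "pose" (4x4, takes a point from camera to world coordinates). Camera axes: x right, y up, looking along -z (the intrinsics and any distortion apply to the point x, -y, -z); pixel columns grow to the right and rows downward; lengths in m; the calibration is good to about 2 mm. A picture is of the moment at which its call begins: read the wrist's pose just before it. calibration takes no time and is no camera call; for the wrist camera it gives the pose at the moment of the call.
- bot.close_job(): hands the job in, once; it reports no verdict.
Trained networks look in the newest picture that a camera, given by its name, has taken for a name from the list of things; names that differ only in an ending like _2 or _b are one class to them, and where a whole thing is asked for, a point or a joint stands for the part that bears it (a point fixed in the world has none). Each returns a list of dicts, best first, with "score" (0 to 1); they miss things now and then, are a little off and sometimes report something else, mostly with a low value. They report only what shows in the picture. A call takes as long as a camera call.
- models.spot_in(camera, target): "xyz" ([x, y, z] in m, in the coordinates of the camera as it stood for that picture, good to about 4 mm: the middle of the surface that is visible of it).
- models.outline_of(camera, target): "pixels" (400x640 bool, what is visible of it).
- models.spot_point(camera, target): "xyz" ([x, y, z] in m, in the coordinates of the camera as it stood for that picture, good to about 4 mm: a listed point, or the origin of a listed thing).
The state is a dict: "time_s": time; "joint_positions": joint angles; "qd": joint speeds; "joint_efforts": joint torques, N m; "tool_pos": TCP position; "ee_rot": TCP orientation; "ft_force": force on the tool from outside, world axes, zero at the start; "moment": the same for the moment, N m; "opening": finger opening in m.
Only numpy, scipy, OpenCV 4.12 (cv2) and the standard library are available. Lean on these libraries where they do the work, as an engineer would, in place of code of your own. Each camera call takes 0.05 s, during which the arm holds its last target.

## Working session

There is one attempt and no reset: what is moved stays moved. The work goes in short steps, Python scripts to look and compute and a tool call to move; the robot and the scene stay as the last step left them, time stands still between calls to the robot, and variables do not carry over. Pictures are saved under pics/ and viewed, and the job is handed in when it is done.

Besides the shell and the picture viewer there is one more tool, called as a command line: name --argument value ..., lists and objects as JSON in quotes. step_arm: Moves the arm, as the interface text tells. Its arguments: {"type":"object","properties":{"steps":{"type":"array"}},"required":["steps"]}

```bash
mkdir -p pics; ls; cat > h.py <<'E'
import numpy as np, cv2
from station import bot, cams, models
def snap(n,f,s=1):
    p=cams.camera(n); cv2.imwrite('pics/'+f,p[:,:,::-1]); return p
def world(n,xyz,T=None):
    T=np.array(cams.calibration(n)["pose"]) if T is None else T
    return T[:3,:3]@np.array(xyz)+T[:3,3]
E
python3 - <<'E'
from h import *
s=bot.observe(); print(s)
for n in ("scene","top"):
    snap(n,n+'0.png'); c=cams.calibration(n); print(n,c)
    for t in ("box","well","guard_tab","spare_knob","well_floor"):
        r=models.spot_point(n,t)
        print(t,[(np.round(world(n,a["xyz"]),4),round(a["score"],2)) for a in r[:2]])
print(bot.observe()["time_s"])
E
```

```text
pics
{'time_s': 0.0, 'joint_positions': array([ 1.45061010e+00,  3.85587063e-01,  6.64333607e-03, -5.10981535e-04,
       -1.19399778e+00, -2.58575383e-01]), 'qd': array([-4.48749449e-04,  4.90453465e-04,  1.08807209e-03,  1.18497656e-03,
        2.56126074e-03,  4.73802110e-05]), 'joint_efforts': array([ 3.42614712e-04, -3.92286730e+01,  1.88400185e+01,  4.18617055e+00,
       -4.57735514e-03, -4.77306088e-06]), 'tool_pos': array([0.23087467, 0.58014158, 0.21630827]), 'ee_rot': array([ 3.08323428e+00, -5.91288936e-01, -5.10909610e-04]), 'ft_force': array([ 0.12358766, -0.10532716,  0.38558775]), 'moment': array([ 0.00428962,  0.04520502, -0.05760119]), 'opening': 0.08524036444663287}
scene {'vertical_fov': 43.86958007996041, 'cx': 314.0437586369628, 'cy': 187.84277391596495, 'pose': array([[-5.56649942e-01, -5.35445050e-01,  6.35168828e-01,
         1.48640565e+00],
       [ 8.30747137e-01, -3.58956010e-01,  4.25452439e-01,
         6.09899120e-01],
       [ 1.91265844e-04,  7.64492761e-01,  6.44632285e-01,
         1.05743792e+00],
       [ 0.00000000e+00,  0.00000000e+00,  0.00000
[... 251 characters left out ...]
[0.6114, 0.1286, 0.0913]), 0.52)]
well_floor [(array([ 0.5642, -0.0746,  0.0482]), 0.65)]
top {'vertical_fov': 52.60640369805669, 'cx': 314.6947018324699, 'cy': 199.5419368189392, 'pose': array([[-0.00595671,  0.98480175, -0.17358002,  0.36809646],
       [-0.99996407, -0.00481934,  0.0069732 , -0.03362732],
       [ 0.00603067,  0.17361532,  0.98479508,  1.09849739],
       [ 0.        ,  0.        ,  0.        ,  1.        ]])}
box [(array([ 0.5665,  0.0139, -0.0018]), 0.72)]
well [(array([ 0.5619, -0.0692,  0.0906]), 0.92)]
guard_tab [(array([ 0.5638, -0.0235,  0.1012]), 0.82)]
spare_knob [(array([0.6125, 0.128 , 0.0898]), 0.57)]
well_floor [(array([ 0.5595, -0.0694,  0.0426]), 0.83)]
0.6
```

View pics/scene0.png

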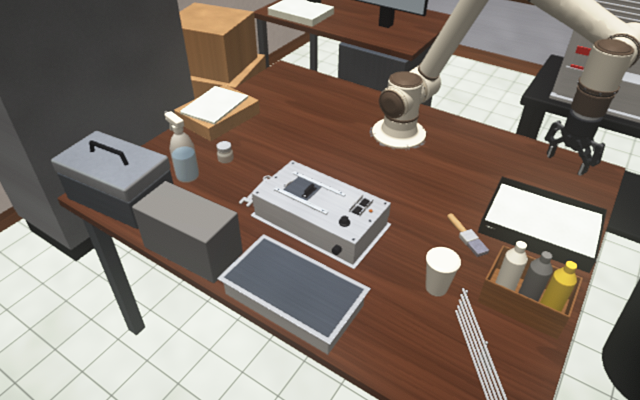

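View pics/top0.png

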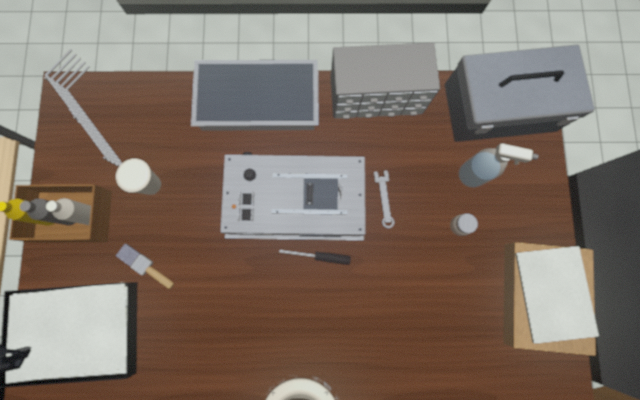

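The top view shows the box at px (222–365, 155–240), the guard over the well at (320,193) and the bystanders clear of the box. I'll move over the box for wrist views.

step_arm --steps '[[[20, -40, 30], [0, 0, 2], 0.5], [[40, -80, 60], [0, 0, 4], 0.5], [[60, -120, 90], [0, 0, 6], 0.5], [[80, -160, 110], [0, 0, 8], 0.5], [[100, -200, 110], [0, 0, 10], 0.5], [[120, -240, 110], [0, 0, 12], 0.5], [[140, -280, 110], [0, 0, 14], 0.5], [[160, -320, 110], [0, 0, 16], 0.5], [[180, -360, 110], [0, 0, 18], 0.3], [[200, -400, 110], [0, 0, 20], 0.2], [[220, -440, 110], [0, 0, 21.7], 0.1], [[240, -480, 110], [0, 0, 21.7], 0], [[260, -520, 110], [0, 0, 21.7], 0], [[270, -560, 110], [0, 0, 21.7], 0], [[280, -600, 110], [0, 0, 21.7], 0], [[290, -620, 110], [0, 0, 21.7], 0], [[290, -620, 110], [0, 0, 21.7], 0], [[290, -620, 110], [0, 0, 21.7], 0]]'

```text
time_s: 2.4
tool_pos: [0.521, -0.0396, 0.3272]
ee_rot: [-3.141, 0.002, 0.001]
ft_force: [-0.5, -0.9, -0.0]
opening: 0.0003
```

```bash
python3 - <<'E'
from h import *
s=bot.observe(); print(s["time_s"],s["joint_positions"],s["tool_pos"],s["ee_rot"],s["ft_force"])
T=np.array(cams.calibration("wrist")["pose"]); print(cams.calibration("wrist"))
snap("wrist",'w1.png')
for t in ("box","well","guard_tab","spare_knob"):
    r=models.spot_point("wrist",t)
    print(t,[(np.round(world("wrist",a["xyz"],T),4),round(a["score"],2)) for a in r[:2]])
E
```

```text
2.4 [ 2.34819797e-01  1.48414441e-01 -4.33590061e-02 -3.10168707e-04
 -1.37937372e+00  1.33474096e+00] [ 0.52098608 -0.03957453  0.32724617] [-3.14137768e+00  2.03346220e-03  6.47423290e-04] [-0.45718404 -0.85485051 -0.03283107]
{'vertical_fov': 59.75059068987805, 'cx': 322.46031827293086, 'cy': 194.31728068271212, 'pose': array([[-1.57283039e-03,  9.51868290e-01,  3.06503320e-01,
         6.00246770e-01],
       [-9.99998713e-01, -1.40035862e-03, -7.82606209e-04,
        -4.06884800e-02],
       [-3.15723467e-04, -3.06504157e-01,  9.51869267e-01,
         4.83479750e-01],
       [ 0.00000000e+00,  0.00000000e+00,  0.00000000e+00,
         1.00000000e+00]])}
box [(array([ 0.5614,  0.0134, -0.0014]), 0.56)]
well [(array([ 0.5622, -0.0744,  0.0887]), 0.95)]
guard_tab [(array([ 0.565 , -0.0276,  0.1038]), 0.75)]
spare_knob [(array([0.6132, 0.1266, 0.0915]), 0.88)]
```

View pics/w1.png

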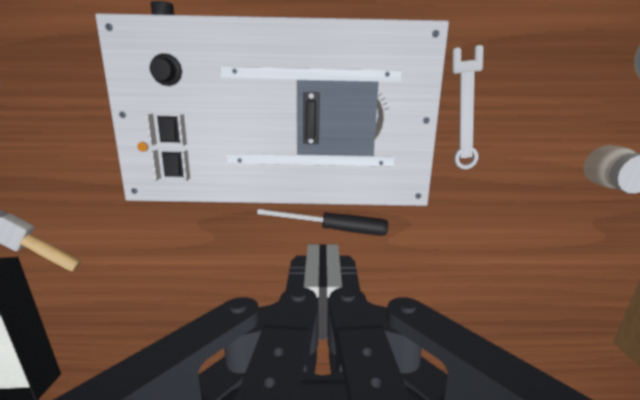

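The wrist view shows the guard plate (297–378, 80–155) already a little open, with the well rim showing at its right (380,115). The tab is at (311,118). I'll get the yaw from the panel screws.

```bash
cat >> h.py <<'E'
def px(n,u,v,z,T=None):
    c=cams.calibration(n); T=np.array(c["pose"]) if T is None else T
    f=200/np.tan(np.radians(c["vertical_fov"]/2))
    d=T[:3,:3]@np.array([(u-c["cx"])/f,-(v-c["cy"])/f,-1]); return T[:3,3]+d*(z-T[2,3])/d[2]
E
python3 - <<'E'
from h import *
for u,v in [(109,27),(436,34),(122.5,114.5),(426,120),(134,190),(418,196)]: print((u,v),px("wrist",u,v,0.09).round(4))
print("rail")
for u,v in [(235,71.5),(387,74.5),(239,160),(380.5,162)]: print((u,v),px("wrist",u,v,0.097).round(4))
print("tab",[px("wrist",u,v,0.113).round(4) for u,v in [(304,92),(319,92),(304,144),(318,144),(311,118)]])
print("plate",[px("wrist",u,v,0.093).round(4) for u,v in [(298,80),(378,82),(296,155),(374,156)]])
print("well right",px("wrist",383,117,.09))
E
```

```text
(109, 27) [0.6542 0.1807 0.09  ]
(436, 34) [ 0.648  -0.1567  0.09  ]
(122.5, 114.5) [0.566  0.1822 0.09  ]
(426, 120) [ 0.5605 -0.1544  0.09  ]
(134, 190) [0.4786 0.1838 0.09  ]
(418, 196) [ 0.4716 -0.1531  0.09  ]
rail
(235, 71.5) [0.6109 0.0526 0.097 ]
(387, 74.5) [ 0.6082 -0.107   0.097 ]
(239, 160) [0.5164 0.0552 0.097 ]
(380.5, 162) [ 0.5143 -0.1051  0.097 ]
tab [array([ 0.5908, -0.0203,  0.113 ]), array([ 0.5908, -0.0357,  0.113 ]), array([ 0.5374, -0.0195,  0.113 ]), array([ 0.5374, -0.0345,  0.113 ]), array([ 0.5647, -0.0272,  0.113 ])]
plate [array([ 0.6026, -0.0131,  0.093 ]), array([ 0.6007, -0.0985,  0.093 ]), array([ 0.5215, -0.0092,  0.093 ]), array([ 0.5204, -0.098 ,  0.093 ])]
well right [ 0.56371243 -0.10637844  0.09      ]
```

step_arm --steps '[[[15, 4, -20], [0, 0, -0.9], 0.5], [[30, 8, -50], [0, 0, -0.9], 0.5], [[44, 12, -80], [0, 0, -0.9], 0.5], [[44, 12, -110], [0, 0, -0.9], 0.5], [[44, 12, -140], [0, 0, -0.9], 0.5], [[44, 12, -165], [0, 0, -0.9], 0.5], [[44, 12, -180], [0, 0, -0.9], 0.5], [[44, 12, -180], [0, 0, -0.9], 0.5], [[44, 12, -180], [0, 0, -0.9], 0.5]]'

```text
time_s: 3.55
tool_pos: [0.5653, -0.0259, 0.1483]
ee_rot: [3.141, -0.02, 0.002]
ft_force: [0.3, -0.0, 1.0]
opening: 0.0425
```

```bash
python3 - <<'E'
from h import *
s=bot.observe(); print(s["time_s"],s["joint_positions"],s["tool_pos"],s["ee_rot"],s["ft_force"])
T=np.array(cams.calibration("wrist")["pose"])
snap("wrist",'w2.png')
for t in ("well","guard_tab"):
    r=models.spot_point("wrist",t)
    print(t,[(np.round(world("wrist",a["xyz"],T),4),round(a["score"],2)) for a in r[:2]])
E
```

```text
3.55 [ 2.40717568e-01  3.44099780e-01 -2.39916786e-01  5.08547334e-04
 -9.85713915e-01  1.31692625e+00] [ 0.56531053 -0.02590934  0.14828154] [ 3.14137678e+00 -2.02179985e-02  1.78627975e-03] [ 0.33277978 -0.00401379  0.99157439]
well [(array([ 0.5578, -0.0735,  0.0915]), 0.56)]
guard_tab []
```

View pics/w2.png

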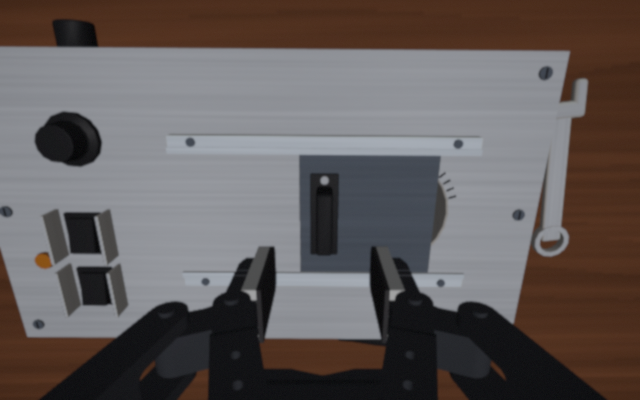

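The fingers straddle the tab, centred at px 324, so I'll descend and grip.

step_arm --steps '[[[0, 0, -20], [0, 0, 0], 0.4], [[0, -1, -42], [0, 0, 0], 0.4], [[0, -1, -42], [0, 0, 0], 0.4], [[0, -1, -42], [0, 0, 0], 0.4], [[0, -1, -42], [0, 0, 0], 0], [[0, -1, -42], [0, 0, 0], 0], [[0, -1, -42], [0, 0, 0], 0], [[0, -1, -42], [0, 0, 0], 0], [[0, -1, -42], [0, 0, 0], 0]]'

```text
time_s: 4.6
tool_pos: [0.5659, -0.027, 0.1074]
ee_rot: [-3.141, 0.021, -0.006]
ft_force: [-0.1, 0.2, 0.1]
opening: -0.0
```

```bash
python3 - <<'E'
from h import *
s=bot.observe(); print(s["time_s"],s["tool_pos"],s["opening"],s["ft_force"])
snap("wrist",'w3.png')
E
```

```text
4.6 [ 0.56585386 -0.02704628  0.10737896] -4.666926345928415e-05 [-0.09214031  0.23907509  0.0609808 ]
```

View pics/w3.png

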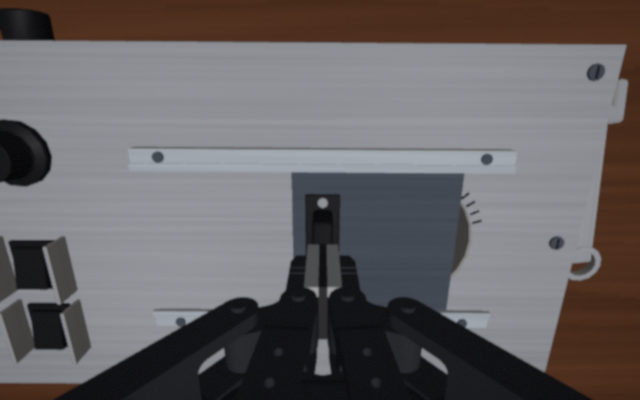

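```bash
cat >> h.py <<'E'
def proj(n,p):
    c=cams.calibration(n); T=np.array(c["pose"])
    f=200/np.tan(np.radians(c["vertical_fov"]/2))
    q=T[:3,:3].T@(np.array(p)-T[:3,3]); return np.array([c["cx"]-f*q[0]/q[2],c["cy"]+f*q[1]/q[2]]).round(1)
E
python3 - <<'E'
from h import *
print(cams.calibration("wrist")["pose"])
t=bot.observe()["tool_pos"]
for dz in (-.008,0,.011,.03): print("tool",dz,proj("wrist",t+[0,0,dz]))
for z in (.093,.113): print([proj("wrist",[.565+a,-.0272+b,z]) for a in(.02,-.02) for b in (.005,-.005)])
print("plate",[px("wrist",u,v,0.093).round(4) for u,v in [(292,173),(463,175),(447,310)]])
print("plate@.113",[px("wrist",u,v,0.113).round(4) for u,v in [(292,173),(463,175),(447,310)]])
E
```

```text
[[-1.38419374e-02  9.52957302e-01  3.02788343e-01  6.44460184e-01]
 [-9.99903879e-01 -1.29509551e-02 -4.95032172e-03 -2.91782337e-02]
 [-7.96047008e-04 -3.02827760e-01  9.53044969e-01  2.63837704e-01]
 [ 0.00000000e+00  0.00000000e+00  0.00000000e+00  1.00000000e+00]]
tool -0.008 [320.8 242.8]
tool 0 [320.7 249.8]
tool 0.011 [320.5 260.5]
tool 0.03 [320.3 282.7]
[array([310.9, 204. ]), array([330.1, 203.7]), array([312.6, 272.1]), array([330.6, 271.9])]
[array([309.5, 218.2]), array([331. , 217.9]), array([311.5, 292.8]), array([331.5, 292.6])]
plate [array([ 0.6017, -0.0131,  0.093 ]), array([ 0.5995, -0.0995,  0.093 ]), array([ 0.5194, -0.099 ,  0.093 ])]
plate@.113 [array([ 0.6067, -0.015 ,  0.113 ]), array([ 0.6047, -0.0913,  0.113 ]), array([ 0.534 , -0.0908,  0.113 ])]
```

```bash
python3 - <<'E'
import cv2,numpy as np
a=cv2.imread('pics/w2.png')[160:270,270:380]; b=cv2.imread('pics/w3.png')[180:290,270:380]
o=np.hstack([cv2.resize(x,(400,400),interpolation=cv2.INTER_CUBIC) for x in(a,b)])
o=np.clip(o.astype(float)*2,0,255).astype('uint8'); cv2.imwrite('pics/z1.png',o)
E
```

```text
(no output)
```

View pics/z1.png

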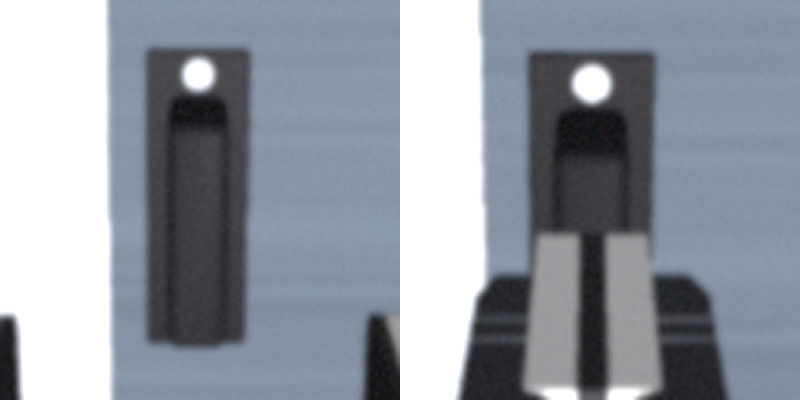

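```bash
python3 - <<'E'
from h import *
p=snap("scene",'s3.png'); q=snap("top",'t3.png')
t=bot.observe()["tool_pos"]; o=[]
for n,im in(("scene",p),("top",q)):
    for dz in(-.008,.011,.065): 
        k=proj(n,t+[0,0,dz]); print(n,dz,k)
    k=proj(n,t).astype(int); c=im[k[1]-40:k[1]+40,k[0]-40:k[0]+40,::-1].copy()
    o.append(cv2.resize(c,(400,400),interpolation=cv2.INTER_CUBIC))
cv2.imwrite('pics/z2.png',np.clip(np.hstack(o)*1.5,0,255).astype('uint8'))
E
```

```text
scene -0.008 [308.4 191.6]
scene 0.011 [308.3 186.6]
scene 0.065 [308.2 172.2]
top -0.008 [309.2 191.1]
top 0.011 [309.2 189.7]
top 0.065 [309.  185.1]
```

View pics/z2.png

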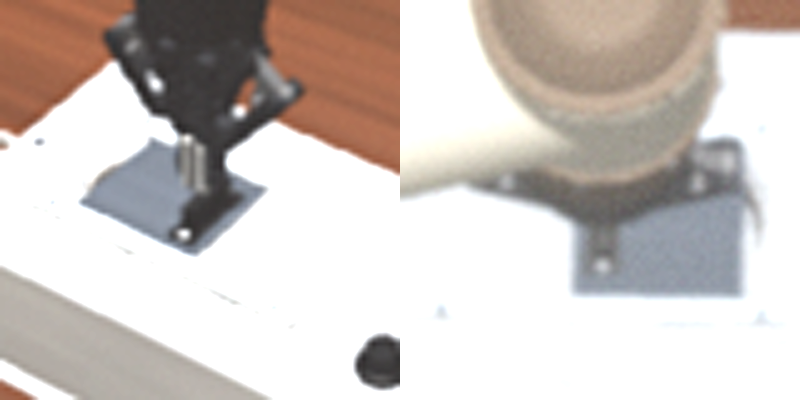

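The fingers appear to have shut above the tab, so the tips are higher than the nominal figure. I'll probe gently downwards.

step_arm --steps '[[[0, 0, -1], [0, 0, 0], 0], [[0, 0, -2], [0, 0, 0], 0], [[0, 0, -2], [0, 0, 0], 0]]'

```text
time_s: 5.05
tool_pos: [0.5656, -0.0271, 0.1049]
ee_rot: [-3.141, 0.021, -0.004]
ft_force: [0.5, 0.2, -0.1]
opening: 0.0001
```

step_arm --steps '[[[0, 0, -1], [0, 0, 0], 0], [[0, 0, -2], [0, 0, 0], 0], [[0, 0, -2], [0, 0, 0], 0]]'

```text
time_s: 5.35
tool_pos: [0.5655, -0.0271, 0.1027]
ee_rot: [-3.141, 0.022, -0.004]
ft_force: [-0.3, -0.3, 0.3]
opening: -0.0001
```

step_arm --steps '[[[0, 0, -1], [0, 0, 0], 0], [[0, 0, -2], [0, 0, 0], 0], [[0, 0, -2], [0, 0, 0], 0]]'

```text
time_s: 5.65
tool_pos: [0.5653, -0.0271, 0.1005]
ee_rot: [-3.141, 0.021, -0.003]
ft_force: [0.5, 0.6, 0.5]
opening: 0.0001
```

step_arm --steps '[[[0, 0, -1], [0, 0, 0], 0], [[0, 0, -2], [0, 0, 0], 0], [[0, 0, -2], [0, 0, 0], 0]]'

```text
time_s: 5.95
tool_pos: [0.5654, -0.0271, 0.0992]
ee_rot: [-3.141, 0.021, -0.004]
ft_force: [-1.3, 0.2, 4.9]
opening: 0.0003
```

step_arm --steps '[[[0, 0, -1], [0, 0, 0], 0], [[0, 0, -2], [0, 0, 0], 0], [[0, 0, -2], [0, 0, 0], 0]]'

```text
time_s: 6.25
tool_pos: [0.5655, -0.0272, 0.0991]
ee_rot: [3.141, -0.02, 0.004]
ft_force: [-4.2, 0.3, 10.0]
opening: 0.0006
```

step_arm --steps '[[[0, 0, -1], [0, 0, 0], 0], [[0, 0, -2], [0, 0, 0], 0], [[0, 0, -2], [0, 0, 0], 0]]'

```text
time_s: 6.55
tool_pos: [0.5655, -0.0273, 0.099]
ee_rot: [3.141, -0.019, 0.005]
ft_force: [-4.0, 0.8, 11.9]
opening: -0.0001
```

```bash
python3 - <<'E'
from h import *
snap("wrist",'w4.png');p=cams.camera("scene")
c=p[130:230,260:360,::-1]
cv2.imwrite('pics/s4.png',np.clip(cv2.resize(c,(600,600),interpolation=cv2.INTER_CUBIC)*1.3,0,255).astype('uint8'))
E
```

```text
(no output)
```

View pics/w4.png

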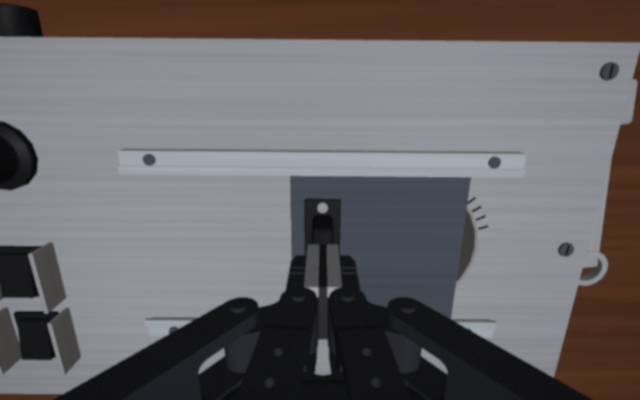

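View pics/s4.png

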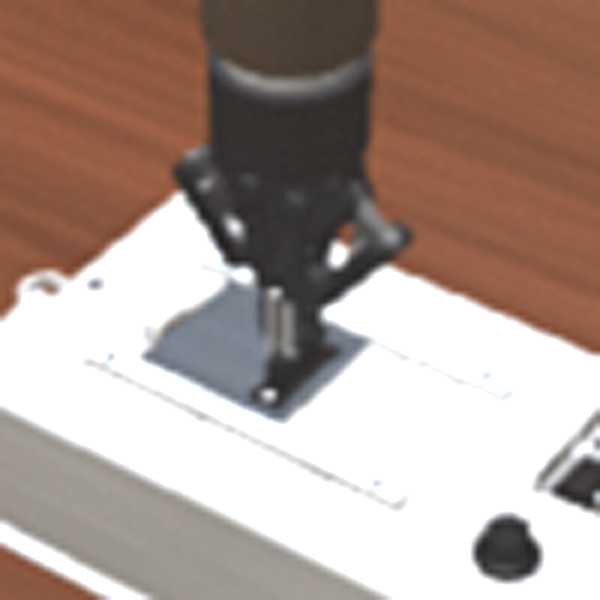

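Contact comes at TCP z 0.0995, which could be either the tab top or the plate. I'll go beside the tab (−y) and test there.

step_arm --steps '[[[0, 0, 10], [0, 0, 0], 0], [[0, 0, 20], [0, 0, 0], 0], [[0, -15, 20], [0, 0, 0], 0], [[0, -30, 20], [0, 0, 0], 0], [[0, -30, 10], [0, 0, 0], 0], [[0, -30, 3], [0, 0, 0], 0], [[0, -30, 0], [0, 0, 0], 0], [[0, -30, 0], [0, 0, 0], 0]]'

```text
time_s: 7.45
tool_pos: [0.5649, -0.0573, 0.0978]
ee_rot: [3.14, -0.018, 0.002]
ft_force: [-0.4, -0.3, 0.4]
opening: -0.0001
```

step_arm --steps '[[[0, 0, -2], [0, 0, 0], 0], [[0, 0, -3], [0, 0, 0], 0], [[0, 0, -3], [0, 0, 0], 0]]'

```text
time_s: 7.75
tool_pos: [0.5648, -0.0571, 0.0947]
ee_rot: [3.14, -0.018, 0.002]
ft_force: [-0.3, 0.1, -0.9]
opening: 0.0005
```

Short tips are confirmed, since this position goes lower with no contact. I'll go a bit lower and push the tab towards +y.

step_arm --steps '[[[0, 0, -4], [0, 0, 0], 0], [[0, 0, -8], [0, 0, 0], 0], [[0, 2, -8], [0, 0, 0], 0], [[0, 8, -8], [0, 0, 0], 0], [[0, 14, -8], [0, 0, 0], 0], [[0.3, 20, -8], [0, 0, 0], 0], [[0.4, 25, -8], [0, 0, 0], 0], [[0.5, 30, -8], [0, 0, 0], 0], [[0.6, 35, -8], [0, 0, 0], 0], [[0.7, 40, -8], [0, 0, 0], 0], [[0.7, 40, -8], [0, 0, 0], 0]]'

```text
time_s: 8.85
tool_pos: [0.5657, -0.0163, 0.0868]
ee_rot: [3.141, -0.017, 0.002]
ft_force: [0.1, -0.9, 0.5]
opening: -0.0002
```

step_arm --steps '[[[0.1, 6, 0], [0, 0, 0], 0], [[0.2, 12, 0], [0, 0, 0], 0], [[0.3, 18, 0], [0, 0, 0], 0], [[0.4, 24, 0], [0, 0, 0], 0], [[0.5, 30, 0], [0, 0, 0], 0], [[0.5, 34, 0], [0, 0, 0], 0], [[0.6, 38, 0], [0, 0, 0], 0], [[0.6, 38, 0], [0, 0, 0], 0], [[0.6, 38, 0], [0, 0, 0], 0]]'

```text
time_s: 9.75
tool_pos: [0.5663, 0.0221, 0.0868]
ee_rot: [3.141, -0.017, 0.002]
ft_force: [-0.3, -0.8, -0.0]
opening: -0.0005
```

```bash
python3 - <<'E'
from h import *
snap("wrist",'w5.png')
E
```

```text
(no output)
```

View pics/w5.png

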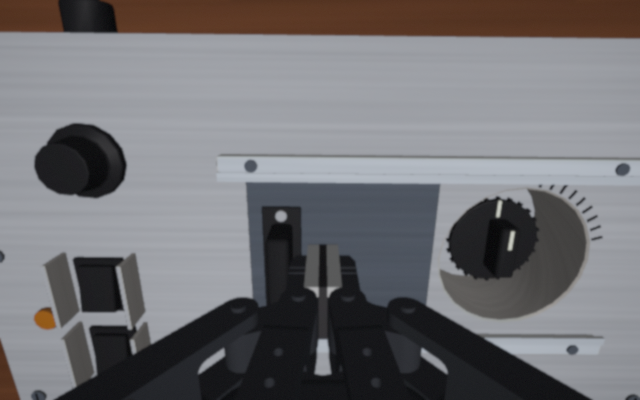

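The guard is nearly open: the plate edge at u=440 is at the well's left rim, and the knob is visible at (497,240). I'll push on to the stop.

step_arm --steps '[[[0.1, 2, 0], [0, 0, 0], 0], [[0.1, 4, 0], [0, 0, 0], 0], [[0.1, 4, 0], [0, 0, 0], 0]]'

```text
time_s: 10.1
tool_pos: [0.5663, 0.0259, 0.0868]
ee_rot: [3.141, -0.017, 0.002]
ft_force: [-0.0, -0.9, 0.1]
opening: -0.0
```

step_arm --steps '[[[0.1, 2, 0], [0, 0, 0], 0], [[0.1, 3, 0], [0, 0, 0], 0], [[0.1, 3, 0], [0, 0, 0], 0]]'

```text
time_s: 10.4
tool_pos: [0.5662, 0.0264, 0.0869]
ee_rot: [3.137, -0.017, -0.0]
ft_force: [2.3, -10.0, 0.0]
opening: 0.0001
```

step_arm --steps '[[[0.1, 2, 0], [0, 0, 0], 0], [[0.1, 3, 0], [0, 0, 0], 0], [[0.1, 3, 0], [0, 0, 0], 0]]'

```text
time_s: 10.7
tool_pos: [0.5661, 0.0263, 0.0869]
ee_rot: [3.133, -0.018, -0.002]
ft_force: [2.9, -12.7, -1.4]
opening: -0.0
```

The guard is against its open stop (10 N and no further movement). Next I'll back off, lift, and look at the knob.

step_arm --steps '[[[0, -4, 0], [0.5, 0, 0], 0], [[0, -6, 20], [0.5, 0, 0], 0], [[0, -20, 50], [0.5, 0, 0], 0], [[-5, -45, 75], [0.5, 0, 0], 0.1], [[-10, -70, 90], [0.5, 0, 0], 0.3], [[-15, -97, 90], [0.5, 0, 0], 0.3], [[-15, -97, 90], [0.5, 0, 0], 0.3], [[-15, -97, 90], [0.5, 0, 0], 0.3], [[-15, -97, 90], [0.5, 0, 0], 0.3]]'

```text
time_s: 11.6
tool_pos: [0.5512, -0.07, 0.1766]
ee_rot: [-3.141, 0.017, 0.003]
ft_force: [-0.2, 0.5, -0.6]
opening: 0.0254
```

```bash
python3 - <<'E'
from h import *
s=bot.observe(); print(s["time_s"],s["joint_positions"],s["tool_pos"],s["ee_rot"],s["ft_force"])
T=np.array(cams.calibration("wrist")["pose"]); print(repr(T))
snap("wrist",'w6.png')
for t in ("well","well_floor","guard_tab"):
    r=models.spot_point("wrist",t)
    print(t,[(np.round(world("wrist",a["xyz"],T),4),round(a["score"],2)) for a in r[:2]])
r=models.spot_in("wrist","turn"); print([(np.round(world("wrist",a["xyz"],T),4),round(a["score"],2)) for a in r[:2]])
E
```

```text
11.6 [ 1.64907905e-01  3.01863611e-01 -2.23629431e-01 -9.86918129e-04
 -1.04701588e+00  1.39577213e+00] [ 0.55119036 -0.06999904  0.1766301 ] [-3.14099494e+00  1.66641419e-02  2.87781630e-03] [-0.16210073  0.47619776 -0.58873213]
array([[-1.09335652e-02,  9.51382967e-01,  3.07816353e-01,
         6.30679359e-01],
       [-9.99939985e-01, -1.01886664e-02, -4.02702896e-03,
        -7.18968450e-02],
       [-6.95008641e-04, -3.07841909e-01,  9.51437268e-01,
         3.32764178e-01],
       [ 0.00000000e+00,  0.00000000e+00,  0.00000000e+00,
         1.00000000e+00]])
well []
well_floor []
guard_tab [(array([0.5673, 0.0437, 0.1027]), 0.7), (array([ 0.5644, -0.2306,  0.0052]), 0.35)]
[(array([ 0.5642, -0.0729,  0.0665]), 0.72), (array([ 0.5822, -0.2312,  0.008 ]), 0.39)]
```

View pics/w6.png

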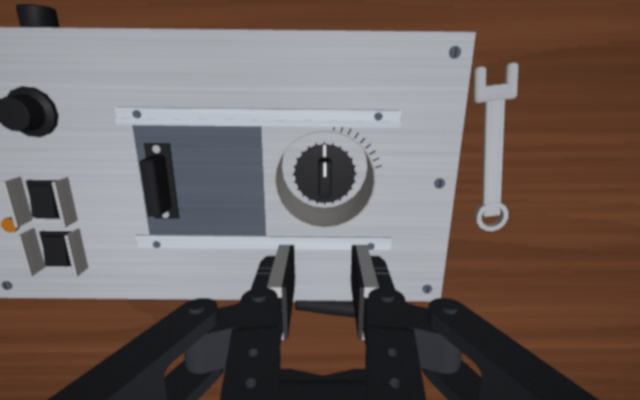

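```bash
python3 - <<'E'
from h import *
p=cv2.imread('pics/w6.png')[110:250,250:400]
cv2.imwrite('pics/z3.png',np.clip(cv2.resize(p,None,fx=5,fy=4.2857,interpolation=cv2.INTER_CUBIC)*1.0,0,255).astype('uint8'))
for u,v in [(277,178),(374,178),(325.5,131),(325.5,225),(325.5,178)]: print(px("wrist",u,v,.09).round(4))
E
```

```text
[ 0.5649 -0.0382  0.09  ]
[ 0.5641 -0.1083  0.09  ]
[ 0.5982 -0.0735  0.09  ]
[ 0.5278 -0.073   0.09  ]
[ 0.5645 -0.0732  0.09  ]
```

View pics/z3.png

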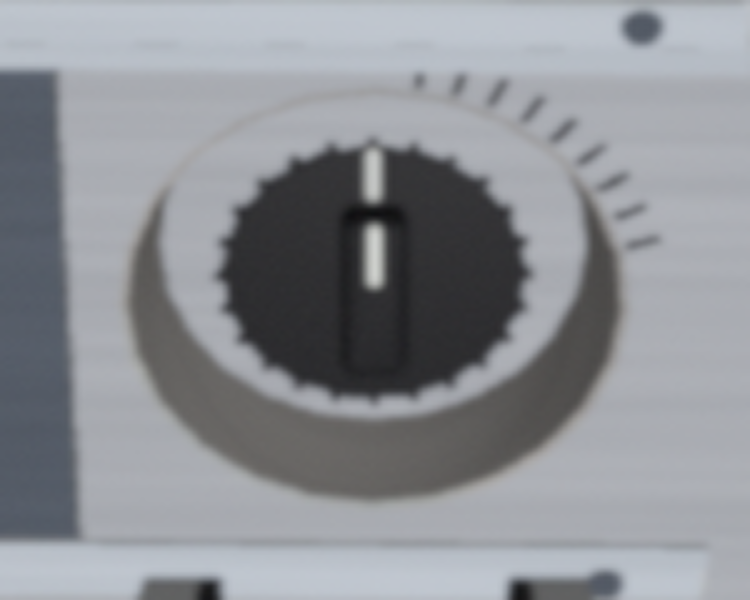

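The knob's pointer is at turn ≈ 0, with the rim centre near (0.5625, −0.072). The disc looks to be 17–24 mm down. I'll straddle the bar and descend in stages with a force check.

step_arm --steps '[[[5, -1, -10], [0, 0, 0], 0.28], [[11, -2, -25], [0, 0, 0], 0.28], [[11, -2, -45], [0, 0, 0], 0.28], [[11, -2, -65], [0, 0, 0], 0.28], [[11, -2, -85], [0, 0, 0], 0.28], [[11, -2, -98], [0, 0, 0], 0.28], [[11, -2, -105], [0, 0, 0], 0.28], [[11, -2, -105], [0, 0, 0], 0.28], [[11, -2, -105], [0, 0, 0], 0.28]]'

```text
time_s: 12.75
tool_pos: [0.5628, -0.0721, 0.0721]
ee_rot: [-3.141, 0.016, 0.001]
ft_force: [-0.4, 0.0, 0.5]
opening: 0.024
```

```bash
python3 - <<'E'
from h import *
s=bot.observe(); print(s["tool_pos"],s["ee_rot"],s["ft_force"],s["moment"])
snap("wrist",'w7.png')
for z in (.07,.08): print(proj("wrist",[.5622,-.072,z]))
E
```

```text
[ 0.56283939 -0.07205618  0.07208283] [-3.14149563e+00  1.55182308e-02  1.48421019e-03] [-0.42575807  0.01621602  0.46107978] [0.05219665 0.02286114 0.01406317]
[320.7 249. ]
[320.6 258.6]
```

View pics/w7.png

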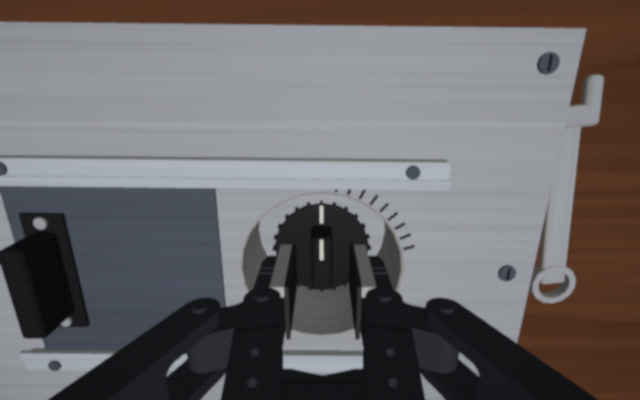

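Centred: the bar is at u≈321 and the fingers' midpoint at 322. I'll descend in small steps.

step_arm --steps '[[[0, 0, -3], [0, 0, 0], 0.28], [[0, 0, -6], [0, 0, 0], 0.28], [[0, 0, -8], [0, 0, 0], 0.28], [[0, 0, -8], [0, 0, 0], 0.28]]'

```text
time_s: 13.2
tool_pos: [0.5627, -0.072, 0.0642]
ee_rot: [-3.141, 0.016, 0.001]
ft_force: [0.7, -0.4, -0.7]
opening: 0.0238
```

step_arm --steps '[[[0, 0, -1.5], [0, 0, 0], 0.28], [[0, 0, -3], [0, 0, 0], 0.28], [[0, 0, -3], [0, 0, 0], 0.28]]'

```text
time_s: 13.5
tool_pos: [0.5625, -0.072, 0.0609]
ee_rot: [-3.141, 0.016, 0.002]
ft_force: [0.3, -0.5, 0.2]
opening: 0.0239
```

step_arm --steps '[[[0, 0, -1], [0, 0, 0], 0.28], [[0, 0, -2], [0, 0, 0], 0.28], [[0, 0, -2], [0, 0, 0], 0.28]]'

```text
time_s: 13.8
tool_pos: [0.5624, -0.072, 0.0588]
ee_rot: [-3.141, 0.016, 0.002]
ft_force: [-0.2, 0.6, -0.1]
opening: 0.0239
```

step_arm --steps '[[[0, 0, -1], [0, 0, 0], 0.28], [[0, 0, -2], [0, 0, 0], 0.28], [[0, 0, -2], [0, 0, 0], 0.28]]'

```text
time_s: 14.1
tool_pos: [0.5623, -0.072, 0.0566]
ee_rot: [-3.141, 0.016, 0.003]
ft_force: [-0.0, -0.3, -0.7]
opening: 0.0241
```

step_arm --steps '[[[0, 0, -1], [0, 0, 0], 0.28], [[0, 0, -2], [0, 0, 0], 0.28], [[0, 0, -2], [0, 0, 0], 0.28]]'

```text
time_s: 14.4
tool_pos: [0.5625, -0.0721, 0.0551]
ee_rot: [-3.141, 0.016, 0.002]
ft_force: [-0.3, 0.7, 4.8]
opening: 0.0242
```

Disc contact comes at TCP z≈0.0553. I'll raise slightly and grip the bar.

step_arm --steps '[[[0, 0, 2], [0, 0, 0], 0.28], [[0, 0, 4], [0, 0, 0], 0.28], [[0, 0, 4], [0, 0, 0], 0.28], [[0, 0, 4], [0, 0, 0], 0], [[0, 0, 4], [0, 0, 0], 0], [[0, 0, 4], [0, 0, 0], 0], [[0, 0, 4], [0, 0, 0], 0]]'

```text
time_s: 15.1
tool_pos: [0.5624, -0.0717, 0.0592]
ee_rot: [-3.141, 0.015, 0.002]
ft_force: [-1.0, 3.5, 2.3]
opening: 0.0081
```

```bash
python3 - <<'E'
from h import *
s=bot.observe(); print(s["tool_pos"],s["ee_rot"],s["ft_force"],s["moment"],s["opening"],s["joint_positions"])
snap("wrist",'w8.png')
E
```

```text
[ 0.56243792 -0.07170326  0.05918392] [-3.14120334e+00  1.52863141e-02  2.35626608e-03] [-0.95793702  3.54965403  2.25886232] [ 0.91345542  0.38174012 -0.04903486] 0.008120750302922057 [ 1.58569502e-01  4.50999886e-01 -3.34000004e-01 -8.33786399e-04
 -7.87219684e-01  1.40308305e+00]
```

View pics/w8.png

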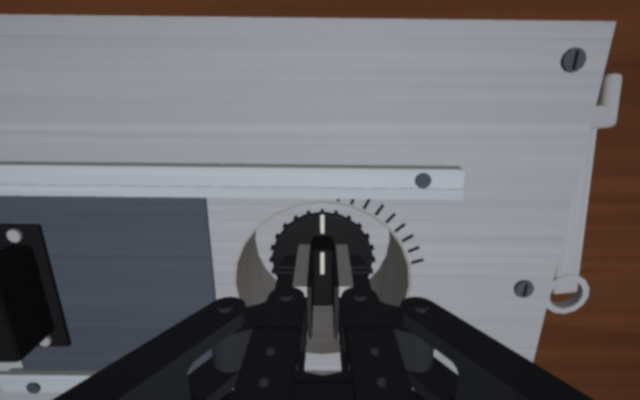

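Gripped (opening 8 mm). Now I'll press down gently.

step_arm --steps '[[[0, 0.7, -1], [0, 0, 0], 0], [[0, 0.7, -2], [0, 0, 0], 0], [[0, 0.7, -3], [0, 0, 0], 0], [[0, 0.7, -3], [0, 0, 0], 0]]'

```text
time_s: 15.55
tool_pos: [0.5625, -0.0715, 0.0567]
ee_rot: [3.141, -0.015, -0.002]
ft_force: [-2.3, -0.7, 7.1]
opening: 0.008
```

step_arm --steps '[[[0, 0, -1], [0, 0, 0], 0], [[0, 0, -1.5], [0, 0, 0], 0], [[0, 0, -1.5], [0, 0, 0], 0]]'

```text
time_s: 15.85
tool_pos: [0.5625, -0.0716, 0.056]
ee_rot: [3.141, -0.015, -0.002]
ft_force: [-2.1, 2.0, 8.1]
opening: 0.0079
```

step_arm --steps '[[[0, 0, -1], [0, 0, 0], 0], [[0, 0, -2], [0, 0, 0], 0], [[0, 0, -2.5], [0, 0, 0], 0], [[0, 0, -2.5], [0, 0, 0], 0]]'

```text
time_s: 16.25
tool_pos: [0.5625, -0.0717, 0.0545]
ee_rot: [3.141, -0.014, -0.002]
ft_force: [-4.0, 2.9, 9.5]
opening: 0.0078
```

step_arm --steps '[[[0, 0, -1], [0, 0, 0], 0], [[0, 0, -1.5], [0, 0, 0], 0], [[0, 0, -1.5], [0, 0, -3], 0], [[0, 0, -1.5], [0, 0, -6], 0], [[0, 0, -1.5], [0, 0, -9], 0], [[0, 0, -1.5], [0, 0, -12], 0], [[0, 0, -1.5], [0, 0, -15], 0], [[0, 0, -1.5], [0, 0, -15], 0]]'

```text
time_s: 17.05
tool_pos: [0.5625, -0.0719, 0.0542]
ee_rot: [3.112, -0.425, -0.002]
ft_force: [-3.4, 0.8, 10.0]
opening: 0.0081
```

```bash
python3 - <<'E'
from h import *
s=bot.observe(); print(s["tool_pos"],s["ee_rot"],s["ft_force"],s["moment"],s["opening"])
snap("wrist",'w9.png')
E
```

```text
[ 0.56245806 -0.07194909  0.05419521] [ 3.11151406e+00 -4.24925875e-01 -1.54950091e-03] [-3.42823192  0.78239021  9.98867254] [ 0.40289796  1.06814863 -0.11604006] 0.008140117167106147
```

View pics/w9.png

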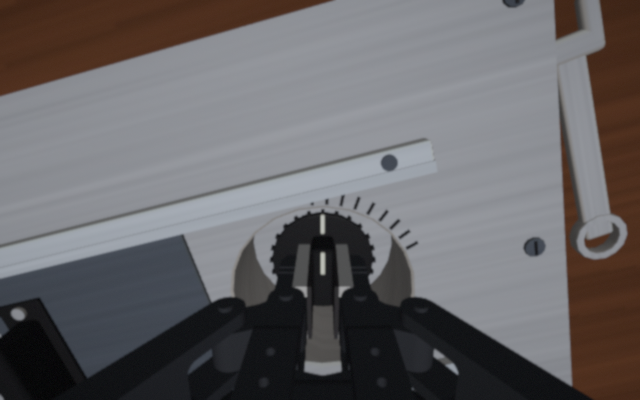

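step_arm --steps '[[[-0.5, 0, -1.2], [0, 0, -4], 0], [[-0.5, 0, -1.2], [0, 0, -8], 0], [[-0.5, 0, -1.2], [0, 0, -12], 0], [[-0.5, 0, -1.2], [0, 0, -16], 0], [[-0.5, 0, -1.2], [0, 0, -20], 0], [[-0.5, 0, -1.2], [0, 0, -20], 0]]'

```text
time_s: 17.7
tool_pos: [0.5622, -0.0723, 0.0543]
ee_rot: [2.99, -0.959, -0.0]
ft_force: [-3.2, 1.1, 9.9]
opening: 0.0084
```

step_arm --steps '[[[-0.5, 0, -1.2], [0, 0, -4], 0], [[-0.5, 0, -1.2], [0, 0, -8], 0], [[-0.5, 0, -1.2], [0, 0, -12], 0], [[-0.5, 0, -1.2], [0, 0, -16], 0], [[-0.5, 0, -1.2], [0, 0, -20], 0], [[-0.5, 0, -1.2], [0, 0, -20], 0]]'

```text
time_s: 18.3
tool_pos: [0.5619, -0.0726, 0.0543]
ee_rot: [2.778, -1.465, 0.0]
ft_force: [-3.4, 1.7, 10.4]
opening: 0.0081
```

```bash
python3 - <<'E'
from h import *
s=bot.observe(); r=s["ee_rot"]; print(s["tool_pos"],2*np.arctan2(r[1],r[0]),s["ft_force"],s["moment"],s["opening"],s["joint_positions"])
E
```

```text
[ 0.56191687 -0.07261875  0.05434784] -0.9705768970741125 [-3.40435953  1.70436778 10.4349634 ] [ 0.41254998  1.0308148  -0.01593386] 0.008070479579940422 [ 0.15817382  0.45634516 -0.34155315  0.00194257 -0.77353865  0.44065538]
```

step_arm --steps '[[[0, 0, -1.2], [0, 0, -4], 0], [[0, 0, -1.2], [0, 0, -8], 0], [[0, 0, -1.2], [0, 0, -12], 0], [[0, 0, -1.2], [0, 0, -15], 0], [[0, 0, -1.2], [0, 0, -15], 0]]'

```text
time_s: 18.8
tool_pos: [0.5616, -0.0728, 0.0542]
ee_rot: [2.561, -1.815, -0.0]
ft_force: [-4.3, 2.1, 10.2]
opening: 0.0082
```

```bash
python3 - <<'E'
from h import *
s=bot.observe(); r=s["ee_rot"]; print(s["tool_pos"],2*np.arctan2(r[1],r[0]),s["ft_force"],s["moment"],s["opening"])
snap("wrist","w10.png")
E
```

```text
[ 0.56158609 -0.07279833  0.05420599] -1.233073897556367 [-4.33320343  2.06000838 10.2483629 ] [0.63469545 1.17691432 0.00892113] 0.008168015262102668
```

View pics/w10.png

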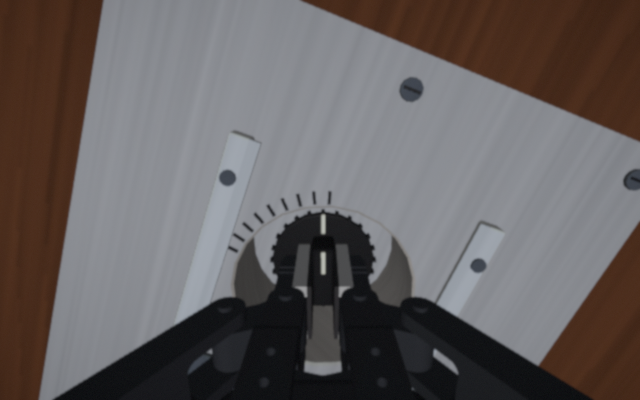

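step_arm --steps '[[[0, 0, -1.2], [0, 0, -1], 0], [[0, 0, -1.2], [0, 0, -2], 0], [[0, 0, -1.2], [0, 0, -2], 0]]'

```text
time_s: 19.15
tool_pos: [0.5616, -0.0728, 0.0542]
ee_rot: [2.53, -1.859, 0.0]
ft_force: [-3.4, 1.8, 9.4]
opening: 0.008
```

```bash
python3 - <<'E'
from h import *
s=bot.observe(); r=s["ee_rot"]; print(s["tool_pos"],2*np.arctan2(r[1],r[0]),s["ft_force"],s["moment"],s["opening"])
E
```

```text
[ 0.56157062 -0.07281742  0.05419708] -1.2671771411731452 [-3.39219877  1.80839156  9.41449514] [ 7.48091651e-01  1.09399538e+00 -8.57767702e-04] 0.008017445540941883
```

step_arm --steps '[[[0, 0, -1.2], [0, 0, -0.8], 0], [[0, 0, -0.5], [0, 0, -0.8], 0], [[0, 0, 1], [0, 0, -0.8], 0], [[0, 0, 2], [0, 0, -0.8], 0], [[0, 0, 3], [0, 0, -0.8], 0], [[0, 0, 4], [0, 0, -0.8], 0], [[0, 0, 4], [0, 0, -0.8], 0]]'

```text
time_s: 19.85
tool_pos: [0.5615, -0.0728, 0.0585]
ee_rot: [2.517, -1.877, 0.0]
ft_force: [-1.9, 1.6, 5.0]
opening: 0.0083
```

```bash
python3 - <<'E'
from h import *
s=bot.observe(); r=s["ee_rot"]; print(s["tool_pos"],2*np.arctan2(r[1],r[0]),s["ft_force"],s["moment"],s["opening"])
E
```

```text
[ 0.56148594 -0.07279997  0.0584843 ] -1.281212221576716 [-1.8715427   1.57500406  4.97448203] [ 0.61552617  0.55515137 -0.00237927] 0.008324543449148522
```

It's risen into the notch, with the force down to 5 N at about 0.8 mm press. I'll release and lift.

step_arm --steps '[[[0, 0, 0.5], [0, 0, 0], 0.28], [[0, 0, 0.5], [0, 0, 0], 0.28], [[0, 0, 0.5], [0, 0, 0], 0.28], [[0, 0, 10], [0, 0, 0], 0.28], [[0, 0, 30], [0, 0, 0], 0.28], [[0, 0, 60], [0, 0, 8], 0.28], [[0, 0, 90], [0, 0, 16], 0.28], [[-5, 0, 115], [0, 0, 24], 0.28], [[-10, 0, 120], [0, 0, 32], 0.28], [[-10, 0, 120], [0, 0, 40], 0.2], [[-10, 0, 120], [0, 0, 48], 0], [[-10, 0, 120], [0, 0, 56], 0], [[-10, 0, 120], [0, 0, 64], 0], [[-10, 0, 120], [0, 0, 72.4], 0], [[-10, 0, 120], [0, 0, 72.4], 0], [[-10, 0, 120], [0, 0, 72.4], 0]]'

```text
time_s: 21.45
tool_pos: [0.5515, -0.0729, 0.1789]
ee_rot: [3.14, -0.032, 0.003]
ft_force: [0.4, -0.3, -0.5]
opening: 0.0002
```

```bash
python3 - <<'E'
from h import *
s=bot.observe(); r=s["ee_rot"]; print(s["time_s"],s["tool_pos"],2*np.arctan2(r[1],r[0]),s["ft_force"],s["opening"])
snap("wrist","w11.png")
E
```

```text
21.45 [ 0.55154759 -0.0728691   0.17885108] -0.02069358321591851 [ 0.37786216 -0.33603949 -0.4576379 ] 0.00016349939340191318
```

View pics/w11.png

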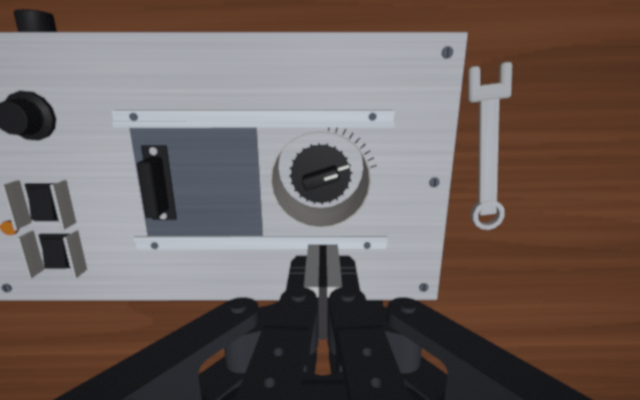

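The knob is at about 72° and its disc is the same size as before, so it's up. Next I'll go to the +y side of the tab and push the guard shut.

step_arm --steps '[[[3, 30, 0], [0, 0, 0], 0], [[6, 60, 0], [0, 0, 0], 0], [[9, 90, 0], [0, 0, 0], 0], [[12, 120, 0], [0, 0, 0], 0], [[15, 143, 0], [0, 0, 0], 0], [[15, 143, -20], [0, 0, 0], 0], [[15, 143, -40], [0, 0, 0], 0], [[15, 143, -60], [0, 0, 0], 0], [[15, 143, -60], [0, 0, 0], 0]]'

```text
time_s: 22.4
tool_pos: [0.5645, 0.0697, 0.116]
ee_rot: [3.138, -0.035, -0.007]
ft_force: [-1.0, 0.1, -1.2]
opening: 0.0004
```

```bash
python3 - <<'E'
from h import *
s=bot.observe(); print(s["time_s"],s["tool_pos"],s["ft_force"],s["opening"])
snap("wrist","w12.png")
E
```

```text
22.4 [0.56447639 0.06965137 0.11603418] [-0.96953266  0.14256968 -1.16436648] 0.00041821441257033356
```

View pics/w12.png

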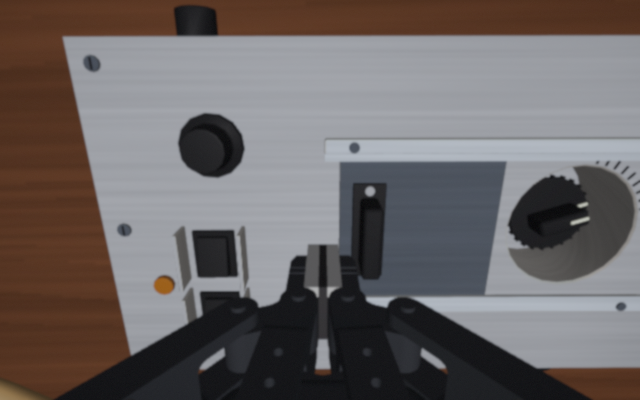

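step_arm --steps '[[[1, 0, -15], [0, 0, 0], 0], [[1, 0, -29], [0, 0, 0], 0], [[1, 0, -29], [0, 0, 0], 0], [[1, -6, -29], [0, 0, 0], 0], [[1, -13, -29], [0, 0, 0], 0], [[1, -20, -29], [0, 0, 0], 0], [[0.8, -27, -29], [0, 0, 0], 0], [[0.7, -34, -29], [0, 0, 0], 0], [[0.6, -41, -29], [0, 0, 0], 0], [[0.5, -48, -29], [0, 0, 0], 0], [[0.4, -55, -29], [0, 0, 0], 0], [[0.3, -62, -29], [0, 0, 0], 0], [[0.2, -69, -29], [0, 0, 0], 0], [[0, -76, -29], [0, 0, 0], 0], [[0, -82, -29], [0, 0, 0], 0], [[0, -86, -29], [0, 0, 0], 0], [[0, -90, -29], [0, 0, 0], 0], [[0, -90, -29], [0, 0, 0], 0]]'

```text
time_s: 24.25
tool_pos: [0.5651, -0.0208, 0.0883]
ee_rot: [3.138, -0.035, -0.004]
ft_force: [-1.1, 1.3, -0.3]
opening: 0.0004
```

step_arm --steps '[[[0, -2, 0], [0, 0, 0], 0], [[0, -4, 0], [0, 0, 0], 0], [[0, -4, 0], [0, 0, 0], 0]]'

```text
time_s: 24.55
tool_pos: [0.5648, -0.025, 0.0881]
ee_rot: [3.138, -0.035, -0.006]
ft_force: [0.8, 0.8, 1.7]
opening: 0.0
```

step_arm --steps '[[[0, -2, 0], [0, 0, 0], 0], [[0, -4, 0], [0, 0, 0], 0], [[0, -4, 0], [0, 0, 0], 0]]'

```text
time_s: 24.85
tool_pos: [0.5649, -0.0261, 0.0881]
ee_rot: [-3.14, 0.036, 0.004]
ft_force: [-1.9, 13.0, 2.4]
opening: 0.0002
```

Stopped with 13 N. I'll back off, lift and verify.

step_arm --steps '[[[0, 4, 0], [0, 0, 0], 0], [[0, 8, 0], [0, 0, 0], 0], [[0, 8, 30], [0, 0, 0], 0], [[-10, 0, 70], [0, 0, 0], 0], [[-20, -20, 110], [0, 0, 0], 0], [[-30, -40, 130], [0, 0, 0], 0], [[-30, -40, 130], [0, 0, 0], 0], [[-30, -40, 130], [0, 0, 0], 0]]'

```text
time_s: 25.65
tool_pos: [0.5342, -0.0665, 0.2177]
ee_rot: [-3.14, 0.038, 0.005]
ft_force: [0.6, -0.2, -0.9]
opening: 0.0002
```

```bash
python3 - <<'E'
from h import *
s=bot.observe(); print(s["time_s"],s["tool_pos"],s["ft_force"],s["opening"])
snap("wrist","w13.png"); snap("top","t13.png")
E
```

```text
25.65 [ 0.53418848 -0.06646445  0.21770843] [ 0.61338494 -0.21490265 -0.92052826] 0.0002218838688318743
```

View pics/w13.png

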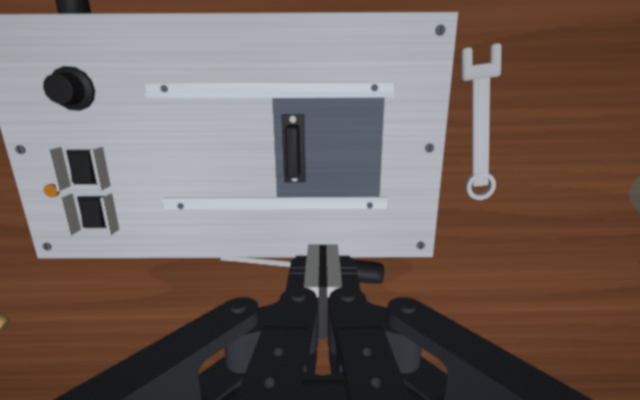

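View pics/t13.png

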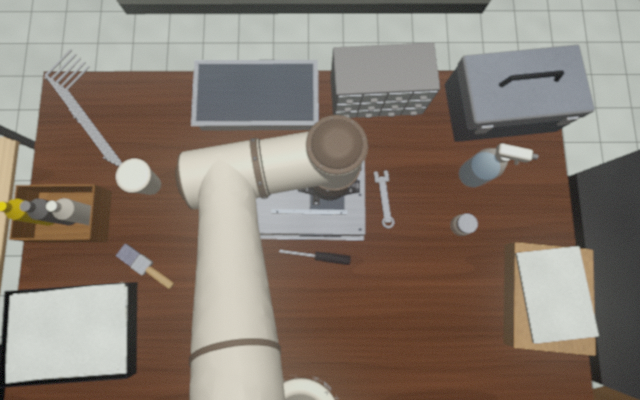

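```bash
python3 - <<'E'
from h import *
for u,v in [(383.5,99),(380,196),(273.5,98),(277,197)]: print(px("wrist",u,v,.093).round(4))
print("tab base",px("wrist",292.5,120,.095).round(4),px("wrist",294.5,180,.095).round(4))
print("rail ends", px("wrist",375,88,.097).round(4), px("wrist",164.5,89,.097).round(4))
E
```

```text
[ 0.5992 -0.1155  0.093 ]
[ 0.52  -0.115  0.093]
[ 0.6019 -0.0304  0.093 ]
[ 0.5211 -0.0279  0.093 ]
tab base [ 0.5851 -0.0444  0.095 ] [ 0.5363 -0.0436  0.095 ]
rail ends [ 0.6076 -0.1081  0.097 ] [0.6106 0.0511 0.097 ]
```

The plate is centred at y≈−0.072, right over the well, and the tab is 28 mm to its +y side. That means it's shut, and the arm is clear of everything.

```bash
python3 - <<'E'
from station import bot
print(bot.close_job())
E
```

```text
the job is handed in; nothing more can be done
None
```

I opened the guard, turned the knob to its far notch and let it spring up, then shut the guard again. I handed the job in after about 26 s, and it gives no verdict.

- **Guard open:** I pushed the tab with shut fingers until it stopped (10–13 N). The guard was not quite shut to begin with; it stood about 15 mm open.
- **Knob:** I gripped the bar, pressed it in about 4.8 mm with roughly 10 N, and turned it clockwise to about 1.26 rad. I did not push it against the stop itself. The knob rose into the notch with the vertical force falling to about 5 N before I let go. A wrist picture then showed the pointer about 72° round and the disc as large as at the start, so it had come up.
- **Guard shut:** I pushed it to its stop (13 N). The last picture puts the plate centre over the well centre to within about 1 mm, with the tab 28 mm from the well centre as it should be.
- **Bystanders:** the wrench, screwdriver, cup, spray bottle, jar and brush look unmoved in the last top view. The spare knob was hidden by the arm there, but it is still in place in the wrist picture. The arm ended clear of everything.

**Did not match the description:** the shut fingertips touched about 21 mm further back than stated, and my first attempt to grip the tab closed above it. I found the true tip height by touching the tab and used that afterwards.

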